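# Change over the label dispenser

## Robot

A 6-joint arm with a two-finger parallel gripper is mounted at the origin on the work surface; the furniture and walls round the work are solid. World frame = base frame: x ahead of the robot, y to its left, z up, the work surface at z = 0. Lengths are in m, angles in degrees, forces in N, time in s.
With the tool pointing down it reaches from about 0.325 to 0.775 m from the base axis. Payload 9.3 kg.
Tool frame: the origin (TCP) lies at the very end of the fingers, on their centre line; the grasp point (between the pads) lies 19 mm behind it; z points along the fingers, y is the line along which they close (so a half turn about z gives the same grasp; the last joint's range is limited). The gripper opens to 85 mm and grips with 20 to 120 N. Pads are 22 mm wide; open, the fingers measure 114 mm over their backs; the gripper's body (76 mm by 85 mm) begins 54 mm behind the grasp point. The pads swing forward as they close: fully open they stand 13 mm farther back than shut.
Start: joints at [61.559, 14.817, 1.232, 76.415, 0, 81.257], TCP at [0.185, 0.518, 0.231] pointing down, gripper open.
Joint ranges: [-174.27, 174.27], [-52.1, 104.24], [-59.71, 78.15], [-110.17, 111.67], [-87.03, 83.33], [-180, 180]. Speed limits (degrees/s): [127.2, 127.2, 159.86, 180, 180, 180].

## Interface

Orientations are given as a 3x3 rotation matrix whose columns are the frame's x, y, z axes.
In Python, from workcell import * gives the robot as it stands. The module is installed in compiled form; this text tells all that it offers. Calls block until the motion is done:
- goto(position, orientation): joint-space move of the TCP to a pose.
- movel(position, velocity=0.15, rot=None): straight line of the TCP; rot=None keeps the orientation; velocity is the mean speed in m/s.
- move_j(angles): joint-space move.
- command_gripper(opening, force=None): opening from 0.0 (shut) to 1.0 (fully open); force is the grip in N (None keeps the last); returns when the fingers have stopped.
- sleep(seconds).
- inverse_kinematics(position, orientation): joint angles nearest the present ones, or None.
- state(): the state.
- camera(name): name is "side" or "top" or "wrist"; returns a dict with "frame" (384x512x3 uint8, blue, green, red), "mtx" (3x3 intrinsics, pixels), "dist_coeffs" ([k1, k2, p1, p2, k3] as OpenCV has them; the pictures are not rectified), "pose" (4x4, takes a point from camera to world coordinates). Camera axes: x right, y down, z forward; pixel columns grow to the right and rows downward; lengths in m; the calibration is good to about 2 mm. A picture is of the moment at which its call begins. There is no depth.
A pose or a line that the arm cannot do raises PlanningError and nothing moves.
- job_done(): hands the job in; it is judged then, once.
The state is a dict: "t": time; "joint_pos": joint angles; "dq": joint speeds; "effort": joint torques, N m; "tool_pos": TCP position; "orientation": TCP orientation; "ft_force": force on the tool from outside, world axes, zero at the start; "torque": the same for the moment, N m; "gripper_width": opening from 0.0 (shut) to 1.0 (fully open); "grip_force": force on a finger pad.
Only numpy, scipy, OpenCV 4.12 (cv2) and the standard library are available. Lean on these libraries where they do the work, as an engineer would, in place of code of your own. Each camera call takes 0.05 s, during which the arm holds its last target. There are 200 camera calls.

## Task

Change over the rolls of the label dispenser: swap the label roll that is on it with the one on the spare-roll stand. The axle keeps the roll in place, so draw it straight up out of its sleeve first, and in the end put it back, fully home, through the new roll; the cutting mat is free for setting things down on the way. Both rolls shall lie flat and centred on their new places, and leave the pen pot and the glue stick standing where they are.

Things in the scene. Friction and masses are not known exactly. Their poses are not given: they have to be found in the camera images.
- axle_knob (a point): Loose axle, at first upright in the dispenser's sleeve. From the foot up: steel shaft 22 mm thick, 54 long, lowest 8 tapering to a flat 14 mm foot; flange 38 wide, 4 thick; black knob 24 wide, 34 high, red dot on top. 92 mm in all, 0.16 kg, bottom-heavy: stands by itself on its foot. This point: on the axis in the knob, 77 mm above the foot, 19 above the flange; grip here. z runs up the axle.
- yellow_roll_center (a point): Roll of yellow labels, loose: a ring 56 mm in outer diameter, 30 mm high, bore 26 mm, about 0.09 kg, lying flat. This point is its centre, on its axis, 15 mm above its underside; z is its axis. Take it across its outside. It starts on the dispenser or on the spare stand.
- blue_roll_center (a point): Roll of blue labels, loose, same size as the yellow one. This point is its centre, on its axis, 15 mm above its underside; z is its axis. It starts on whichever of dispenser and spare stand the yellow roll is not.
- dispenser: Fixed label dispenser. Origin at desk level on the axis of its 52 mm pedestal, whose flat top, 28 mm up, carries a roll. Sleeve for the axle down the axis: bore 25 mm (29 in the top 3 mm), floor 6 mm above the desk. Plate 6 mm thick: x -95 to +55, y -50 to +50 mm. At its -x end a pin (x -70, y 30) and a blade (x -85, y -38 to 2), up to 53 mm high; the y sides are clear for fingers, down to the plate.
- spare_stand: Fixed stand for the spare roll: grey foot 90 mm in diameter, 6 mm thick; pedestal 52 mm in diameter with a flat black top 28 mm above the desk that carries a roll, in its middle a centring pip 10 mm wide, 8 mm high. No sleeve. Origin on its axis at desk level, z up.
- mat: Dark green cutting mat with a pale grid, fixed, empty at the start: 148 mm along its x, 210 along its y, 3 mm thick. Origin at its centre on the underside. A free spot: the axle can stand and a roll lie on it at the same time, 60 mm to either side of the middle along y.
- pen_pot_center (a point): Bystander, loose: black pen pot full of pens, 80 mm in diameter, 147 mm high with the pens; this point is on its axis half-way up. It stands behind the work; not to be disturbed.
- glue_center (a point): Bystander, loose: glue stick standing upright, 27 mm in diameter, 90 mm high, white and blue; this point is its centre. It stands behind the work; not to be disturbed.

How it is judged (in metres and radians):
At the end, for the whole second after the job is handed in: The roll that began on the dispenser lies flat on the spare stand, within 12 mm of its axis, and the roll that began on the stand lies flat on the dispenser's deck, within 6 mm of its axis; the axle is upright in the dispenser's sleeve through that roll, home to within 4 mm; all three are at rest (((horizontal distance between yellow_roll_center and dispenser below 0.006 m and z of yellow_roll_center in the frame of dispenser between 0.04 and 0.047 m and distance of each of yellow_roll_center, blue_roll_center from where it was at the start of the episode above 0.09 m and horizontal distance between blue_roll_center and spare_stand below 0.012 m and z of blue_roll_center in the frame of spare_stand between 0.04 and 0.047 m) or (horizontal distance between blue_roll_center and dispenser below 0.006 m and z of blue_roll_center in the frame of dispenser between 0.04 and 0.047 m and distance of each of blue_roll_center, yellow_roll_center from where it was at the start of the episode above 0.09 m and horizontal distance between yellow_roll_center and spare_stand below 0.012 m and z of yellow_roll_center in the frame of spare_stand between 0.04 and 0.047 m)) and horizontal distance between axle_knob and dispenser below 0.006 m and z of axle_knob in the frame of dispenser between 0.079 and 0.087 m and angle between each of yellow_roll_center, blue_roll_center, axle_knob's own z axis and vertical below 0.12 rad and linear speed of each of yellow_roll, blue_roll, axle below 0.02 m/s); the robot touches nothing.
It fails at once if the pen pot is pushed more than 25 mm or tipped (distance of pen_pot_center from where it was at the start of the episode above 0.025 m or angle between pen_pot_center's own z axis and vertical above 0.3 rad).
It fails at once if the glue stick is pushed more than 25 mm or tipped (distance of glue_center from where it was at the start of the episode above 0.025 m or angle between glue_center's own z axis and vertical above 0.3 rad).
It also fails if it takes over 134 s, if anything falls off the work surface, if the arm or the gripper's body presses on something with over 40 N, if the wrist force passes 120 N, or if a joint passes its speed limit or range.

## Working session

There is one attempt and no reset: what is moved stays moved. The work goes in short steps, each a Python script; the robot and the scene stay as the last script left them, time stands still between calls to the robot, and variables do not carry over. Pictures are saved under pics/ and viewed, at most 14 in all, crops included, and the job is handed in when it is done.

```bash
mkdir -p pics; python3 - <<'E'
from workcell import *
import cv2,numpy as np
for n in ["top","side","wrist"]:
    c=camera(n); cv2.imwrite(f"pics/{n}0.png",c["frame"]); print(n,c["mtx"].round(1).tolist(),c["dist_coeffs"],c["pose"].round(3).tolist())
s=state(); print(s["t"],s["orientation"],s["gripper_width"])
E
```

```text
top [[422.6, 0.0, 248.5], [0.0, 422.6, 197.4], [0.0, 0.0, 1.0]] [-0.14446735  0.          0.          0.          0.        ] [[0.002, -0.988, 0.157, 0.426], [-1.0, -0.003, -0.005, 0.092], [0.006, -0.157, -0.988, 0.93], [0.0, 0.0, 0.0, 1.0]]
side [[351.7, 0.0, 252.0], [0.0, 351.7, 184.3], [0.0, 0.0, 1.0]] [-0.03916868  0.          0.          0.          0.        ] [[0.998, 0.037, -0.044, 0.581], [0.058, -0.634, 0.772, -0.538], [0.001, -0.773, -0.635, 0.626], [0.0, 0.0, 0.0, 1.0]]
wrist [[327.1, 0.0, 259.1], [0.0, 327.1, 189.3], [0.0, 0.0, 1.0]] [-0.07310128  0.          0.          0.          0.        ] [[0.337, 0.902, 0.269, 0.117], [0.941, -0.323, -0.098, 0.543], [-0.002, 0.287, -0.958, 0.373], [0.0, 0.0, 0.0, 1.0]]
0.15 [[-9.41474107e-01  3.37084994e-01 -4.60712679e-04]
 [ 3.37085280e-01  9.41473709e-01 -8.76844445e-04]
 [ 1.38177770e-04 -9.80825804e-04 -9.99999509e-01]] 1.0000378614319898
```

View pics/top0.png

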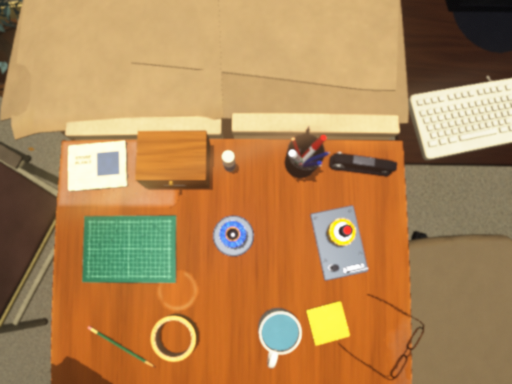

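View pics/side0.png

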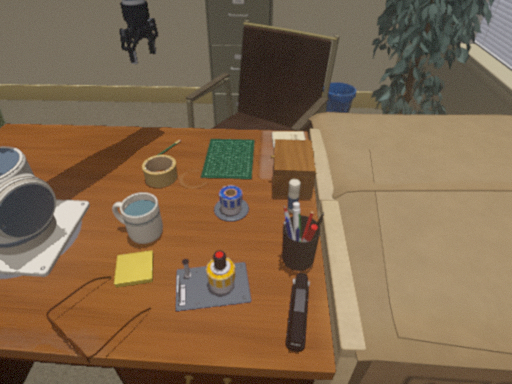

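The top view shows the yellow roll on the dispenser with the red axle dot at about (346,230), the blue roll on the stand at (233,235), the mat at (130,249), the pen pot at (305,155) and the glue stick at (228,158). The side view agrees. The dispenser's blade and pin end points towards the robot.

```bash
cat > h.py <<'E'
from workcell import *
import cv2,numpy as np
def ray(c,px,z):
    p=cv2.undistortPoints(np.array(px,float).reshape(-1,1,2),c["mtx"],c["dist_coeffs"]).reshape(-1,2)
    d=np.c_[p,np.ones(len(p))]@c["pose"][:3,:3].T; o=c["pose"][:3,3]
    return (o+d*((z-o[2])/d[:,2])[:,None])[:,:2]
def blobs(c,lo,hi,amin=30):
    m=cv2.inRange(cv2.cvtColor(c["frame"],cv2.COLOR_BGR2HSV),lo,hi)
    k,_=cv2.findContours(m,cv2.RETR_EXTERNAL,cv2.CHAIN_APPROX_NONE)
    return sorted([x for x in k if cv2.contourArea(x)>amin],key=cv2.contourArea,reverse=True)
def cen(k): m=cv2.moments(k); return np.array([m["m10"],m["m01"]])/m["m00"]
def R(a): # tool down, tool y (closing) at angle a deg from world x
    y=np.array([np.cos(np.radians(a)),np.sin(np.radians(a)),0]); z=np.array([0,0,-1.])
    return np.c_[np.cross(y,z),y,z]
E
python3 - <<'E'
from h import *
c={n:camera(n) for n in("top","side")}
rng={"yellow":((22,120,120),(35,255,255)),"blue":((105,110,80),(125,255,255)),"green":((70,60,40),(90,255,255)),"slate":((100,30,60),(125,105,190)),"red":((0,200,90),(4,255,255))}
zz={"yellow":.058,"blue":.058,"green":.003,"slate":.006,"red":.098}
for n in c:
  for k,(lo,hi) in rng.items():
    for b in blobs(c[n],lo,hi,15)[:4]:
      q=ray(c[n],b.reshape(-1,2),zz[k]).astype(np.float32); r=cv2.minAreaRect(q)
      print(n,k,cen(b).round(1),cv2.contourArea(b),np.round(r[0],3),np.round(r[1],3),round(r[2],1))
t=c["top"]
print("pins px->",ray(t,[(346,230),(233,235),(305,155),(228,158),(172,158),(280,333)],.05).round(3).tolist())
E
```

```text
top yellow [172.8 338.2] 1498.0 [0.276 0.24 ] [0.089 0.088] 0.8
top yellow [327.7 322.8] 1266.0 [ 0.307 -0.074] [0.075 0.074] 14.4
top yellow [341.6 231.7] 524.5 [ 0.493 -0.107] [0.054 0.056] 17.7
top yellow [ 18.7 287.7] 111.0 [0.377 0.571] [0.006 0.198] 61.5
top blue [232.5 233.9] 492.5 [0.489 0.121] [0.053 0.051] 45.2
top green [130.8 250. ] 5348.5 [0.458 0.351] [0.141 0.203] 0.9
top slate [107.8 163. ] 313.5 [0.652 0.407] [0.045 0.042] 3.7
top red [347.4 229.4] 18.5 [ 0.494 -0.11 ] [0.01 0.01] 89.8
side yellow [133.7 268.3] 1089.0 [ 0.322 -0.121] [0.072 0.078] 15.5
side yellow [221.4 273.3] 82.0 [ 0.496 -0.117] [0.05  0.041] 17.7
side blue [340.4  91.4] 325.0 [0.846 0.722] [0.162 0.094] 80.5
side blue [230.3 192.4] 191.5 [0.49  0.118] [0.049 0.048] 19.4
side green [229.1 158.5] 1573.5 [0.459 0.347] [0.139 0.2  ] 0.8
side slate [  7.4 159.6] 326.0 [-0.223  0.297] [0.051 0.154] 32.9
side slate [337.6 105.1] 212.0 [0.855 0.744] [0.163 0.105] 81.3
side slate [232.  203.4] 26.0 [0.49  0.136] [0.01  0.031] 5.6
side slate [  4.8 212.1] 20.0 [-0.083  0.056] [0.02  0.108] 42.1
side red [218.9 254.1] 18.0 [ 0.494 -0.11 ] [0.011 0.009] 58.1
pins px-> [[0.497, -0.118], [0.487, 0.119], [0.659, -0.034], [0.651, 0.131], [0.651, 0.252], [0.287, 0.022]]
```

```bash
python3 - <<'E'
from h import *
for n,p,a in(("stand",(.49,.121,.2),90),("disp",(.494,-.11,.2),104)):
    goto(list(p),R(a)); c=camera("wrist"); cv2.imwrite(f"pics/w_{n}.png",c["frame"]); np.save(f"pics/{n}.npy",c,allow_pickle=True); print(state()["tool_pos"],state()["t"],state()["joint_pos"])
E
python3 -c "
import cv2,numpy as np
cv2.imwrite('pics/w2.png',cv2.resize(np.hstack([cv2.imread('pics/w_%s.png'%n) for n in('stand','disp')]),(800,300),interpolation=cv2.INTER_AREA))"
```

```text
[0.48982368 0.12174466 0.20007295] 2.1167 [ 4.41855328e+00  1.10698334e+01 -8.35536526e+00  7.05705634e+01
  8.91936740e-03  4.36352133e+00]
[ 0.4941447  -0.10877293  0.20006426] 3.0833 [-2.19363524e+01  1.11932741e+01 -8.19707721e+00  7.06116495e+01
  2.00413342e-02 -3.59791803e+01]
```

View pics/w2.png

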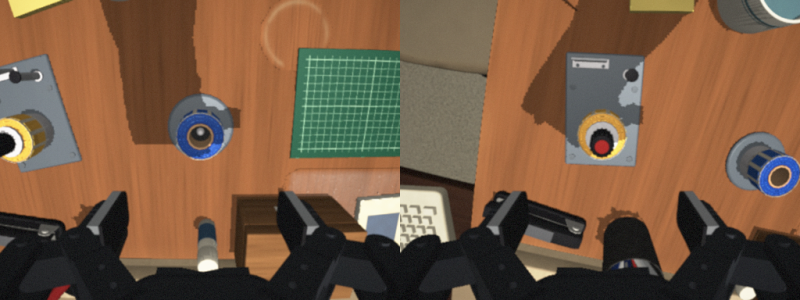

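Stand view (half scale): the blue roll is at (200,133) on the round foot, with the pip visible in its bore. Dispenser view: the red dot is at (602,146), and the plate corners are at about (567,54), (643,55) and (566,163).

```bash
python3 - <<'E'
from h import *
S=np.load("pics/stand.npy",allow_pickle=True).item(); D=np.load("pics/disp.npy",allow_pickle=True).item()
sc=lambda p:[((x-400)*1.28,y*1.28) for x,y in p]
q=ray(D,sc([(567,54),(643,55),(566,163),(635,165)]),.006); print(q.round(3).tolist(), [np.degrees(np.arctan2(*(q[i]-q[j])[::-1])).round(1) for i,j in((2,0),(3,1))])
for b in blobs(D,(0,180,80),(6,255,255),15)[:3]: print("red",cen(b).round(1),cv2.contourArea(b),ray(D,[cen(b)],.098).round(4))
for nm,c,lo,hi in(("blue",S,(105,110,60),(128,255,255)),("yellow",D,(18,110,90),(36,255,255))):
    for b in blobs(c,lo,hi,300)[:3]:
        w=ray(c,b.reshape(-1,2),.058).astype(np.float32); print(nm,cen(b).round(0),np.round(cv2.minEnclosingCircle(w)[0],4),cv2.minEnclosingCircle(w)[1],cv2.boundingRect(w))
m=cv2.inRange(cv2.cvtColor(S["frame"],cv2.COLOR_BGR2HSV),(105,110,60),(128,255,255))
ks,hh=cv2.findContours(m,cv2.RETR_CCOMP,cv2.CHAIN_APPROX_NONE)
for k,g in zip(ks,hh[0]):
    if g[3]>=0 and cv2.contourArea(k)>100:
        w=ray(S,k.reshape(-1,2),.058).astype(np.float32); print("hole",cen(k).round(0),cv2.minEnclosingCircle(w))
x,y=256,170
cv2.imwrite("pics/z.png",cv2.resize(np.hstack([S["frame"][110:220,200:310],D["frame"][130:240,200:310]]),None,fx=3.6,fy=3.6))
E
```

```text
[[0.413, -0.175], [0.391, -0.082], [0.555, -0.146], [0.534, -0.052]] [np.float64(11.3), np.float64(12.0)]
red [257.9 187.8] 205.0 [[ 0.4933 -0.1101]]
blue [256. 174.] [0.4883 0.119 ] 0.026742178946733475 (0, 0, 1, 1)
yellow [258. 173.] [ 0.4907 -0.1113] 0.029212895780801773 (0, -1, 1, 1)
yellow [335.   7.] [ 0.343  -0.0845] 0.03350513428449631 (0, -1, 1, 1)
hole [256. 175.] ((0.4884816110134125, 0.11890263855457306), 0.01684350147843361)
```

View pics/z.png

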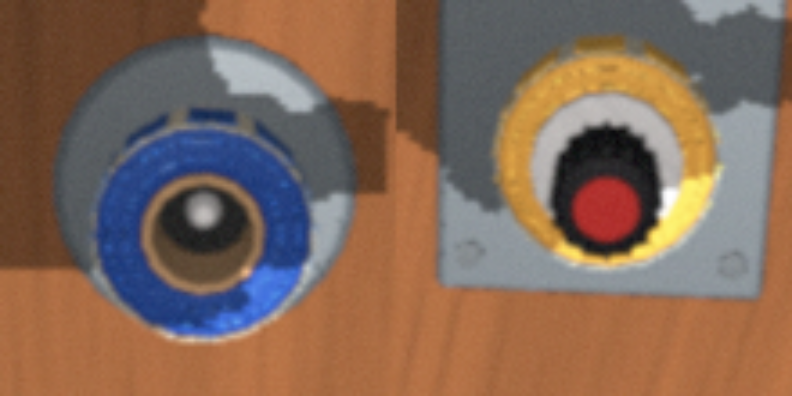

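Crops: the pip sits at about (257,167) inside the blue bore, and the axle dot is centred on the yellow roll. The plate yaw is about 11.7° and the axis is at (0.4935,-0.110), agreeing across estimates. Next I'll pull the axle.

```bash
cat >> h.py <<'E'
DX=np.array([.4933,-.110]); YAW=11.7; RD=R(90+YAW); RM=R(90)
def rep(s): q=state(); print(s,round(q["t"],1),q["tool_pos"].round(4) if hasattr(q["tool_pos"],"round") else np.round(q["tool_pos"],4),np.round(q["ft_force"],1),round(q["gripper_width"]*85,1),round(float(np.max(q["grip_force"])),1))
def L(p,z,v=.15,rot=None): movel([float(p[0]),float(p[1]),float(z)],velocity=v,rot=rot)
def snap(n,name):
    c=camera(name); cv2.imwrite(f"pics/{n}.png",c["frame"]); np.save(f"pics/{n}.npy",c,allow_pickle=True); return c
E
python3 - <<'E'
from h import *
S=np.load("pics/stand.npy",allow_pickle=True).item(); print("pip",ray(S,[(256.7,167.5)],.036))
L(DX,.14,.2,RD); L(DX,.068,.1); sleep(.3); rep("at")
command_gripper(0.0,40); rep("grip")
L(DX,.10,.06); rep("up"); L(DX,.19,.15); rep("out")
snap("out","side")
A=(.458,.41)
L(A,.19,.3,RM); rep("over mat"); L(A,.075,.15); L(A,.0655,.02); rep("down")
E
```

```text
pip [[0.48677487 0.11950319]]
at 4.7 [ 0.4935 -0.1101  0.0684] [ 0.1 -0.1  0.3] 85.0 0.0
grip 5.3 [ 0.4934 -0.11    0.0681] [-0.7  0.9  2.2] 23.1 39.1
up 6.0 [ 0.4933 -0.11    0.1   ] [-0.6 -0.6 -0.6] 23.0 39.2
out 6.7 [ 0.4929 -0.1098  0.189 ] [-1.1  0.4 -1.7] 22.8 39.2
over mat 8.7 [0.4582 0.4091 0.1901] [-0.1  1.1 -1.8] 22.6 39.2
down 10.2 [0.458  0.41   0.0654] [-0.8 -0.1 -1.7] 23.1 39.2
```

View pics/out.png

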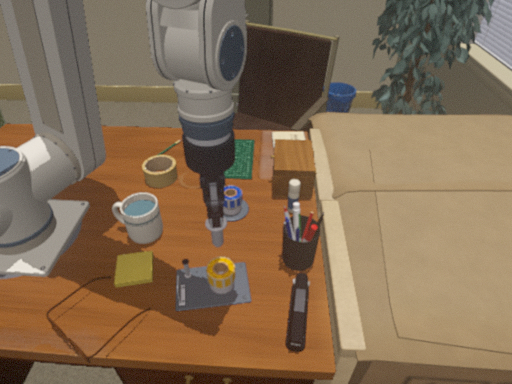

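The side view shows the axle hanging clear in the gripper at about (216,230), with the yellow roll still on the dispenser at (221,275). Next: set the axle down and remeasure the yellow roll.

```bash
cat >> h.py <<'E'
def lower(p,z0,z1,f=2.0):
    z=z0
    while z>z1:
        z-=.001; L(p,z,.02)
        if state()["ft_force"][2]>f: break
    return z
def roll(c,col,z):
    lo,hi=((105,110,60),(128,255,255)) if col=="b" else ((18,110,90),(36,255,255))
    m=cv2.inRange(cv2.cvtColor(c["frame"],cv2.COLOR_BGR2HSV),lo,hi)
    ks,hh=cv2.findContours(m,cv2.RETR_CCOMP,cv2.CHAIN_APPROX_NONE)
    for k,g in zip(ks,hh[0]):
        if g[3]>=0 and cv2.contourArea(k)>200:
            w=ray(c,k.reshape(-1,2),z).astype(np.float32); o=ray(c,ks[g[3]].reshape(-1,2),z).astype(np.float32)
            print("roll",col,"hole",np.round(np.r_[cv2.minEnclosingCircle(w)[0],cv2.minEnclosingCircle(w)[1]],4),"outer",np.round(np.r_[cv2.minEnclosingCircle(o)[0],cv2.minEnclosingCircle(o)[1]],4))
E
python3 - <<'E'
from h import *
A=(.458,.41)
print(lower(A,.0655,.062,1)); rep("contact")
command_gripper(1.0); sleep(.2); L(A,.16,.15); 
snap("axle","wrist")
L(DX,.2,.3,RD); sleep(.3); c=snap("yel","wrist"); roll(c,"y",.058); rep("")
cv2.imwrite("pics/v.png",cv2.resize(np.hstack([cv2.imread("pics/axle.png"),c["frame"]]),(800,300),interpolation=cv2.INTER_AREA))
E
```

```text
0.0645
contact 10.4 [0.4583 0.4102 0.0651] [-0.5 -0.2  5.4] 22.6 39.7
roll y hole [ 0.4924 -0.1107  0.0182] outer [ 0.4908 -0.1112  0.0292]
 14.4 [ 0.4933 -0.1096  0.2   ] [0.6 0.1 0.1] 85.1 0.0
```

View pics/v.png

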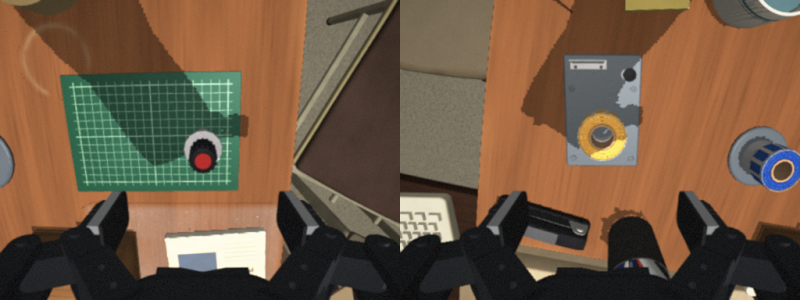

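The left image shows the axle standing on the mat at about (203,150), and the right shows the yellow roll with its bore over the sleeve at (602,135). Next: yellow roll to the mat, then blue roll to the dispenser.

```bash
python3 - <<'E'
from h import *
Y=(.4924,-.1107); M=(.458,.29)
L(Y,.10,.2); L(Y,.029,.1); sleep(.3); rep("at yel")
command_gripper(0.0,40); rep("grip")
L(Y,.08,.08); L(Y,.15,.2); rep("lift")
L(M,.15,.3,RM); L(M,.020,.15); L(M,.008,.04); print(lower(M,.007,.003,1)); rep("down")
command_gripper(1.0); sleep(.2); L(M,.2,.2); sleep(.2); c=snap("yelm","wrist"); roll(c,"y",.033)
B=(.4885,.119); L(B,.2,.25); sleep(.3); c=snap("blu","wrist"); roll(c,"b",.058); rep("")
E
```

```text
at yel 16.2 [ 0.4926 -0.1108  0.0294] [ 0.1 -0.1 -0.8] 84.7 0.0
grip 16.6 [ 0.4924 -0.1107  0.0294] [-2.2  0.   6.7] 55.5 41.6
lift 17.9 [ 0.4922 -0.1106  0.1495] [ 1.2  0.8 -1.2] 55.6 42.7
0.004
down 21.6 [0.4581 0.2901 0.0045] [-1.4  0.2  5. ] 55.6 43.1
roll y hole [0.4582 0.2898 0.0187] outer [0.4563 0.29   0.0292]
roll b hole [0.4884 0.1188 0.0169] outer [0.4881 0.119  0.0266]
 24.8 [0.4884 0.1197 0.2   ] [ 0.9 -0.2  0.7] 84.9 0.0
```

```bash
python3 - <<'E'
from h import *
B=(.4884,.1189)
L(B,.10,.2); L(B,.029,.1); sleep(.3); command_gripper(0.0,40); rep("grip")
L(B,.08,.08); L(B,.15,.2); rep("lift")
L(DX,.15,.3,RD); sleep(.3); L(DX,.045,.15); L(DX,.033,.04); print(lower(DX,.032,.028,1)); rep("down")
command_gripper(1.0); sleep(.2); L(DX,.2,.2); sleep(.3); c=snap("blud","wrist"); roll(c,"b",.058); rep("")
P=(.4875,.1195); L(P,.2,.3,RM); sleep(.3); d=snap("st","wrist")
cv2.imwrite("pics/z2.png",cv2.resize(np.hstack([d["frame"][110:220,200:310],c["frame"][110:220,200:310]]),None,fx=3.6,fy=3.6))
E
```

```text
grip 27.0 [0.4885 0.1189 0.0295] [-2.7 -0.7  6.5] 55.3 41.6
lift 28.2 [0.4882 0.1189 0.1495] [ 0.3  0.  -0.4] 55.7 42.6
0.028999999999999998
down 31.5 [ 0.4934 -0.11    0.0295] [-2.   0.2  5.1] 55.7 43.1
roll b hole [ 0.4935 -0.11    0.017 ] outer [ 0.4934 -0.1099  0.0267]
 33.5 [ 0.4932 -0.11    0.1996] [ 0.4 -0.  -0. ] 84.9 0.0
```

View pics/z2.png

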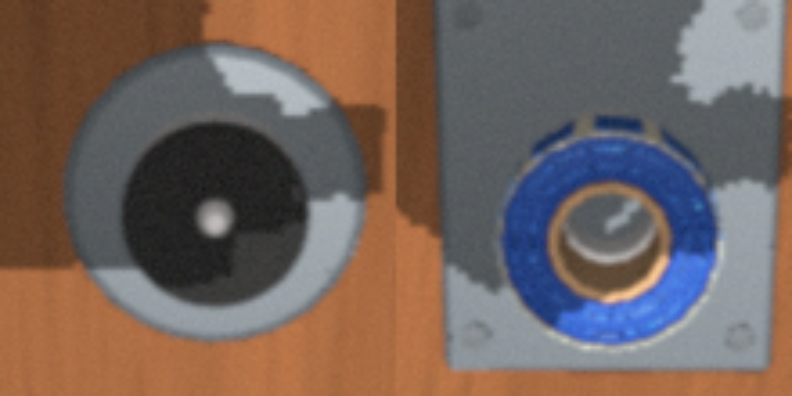

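The left crop shows the bare stand, with its black top centred at about (215,214). The right crop shows the blue roll flat and centred on the dispenser. I'll locate the stand from its black top (z=0.028) and place the yellow roll there.

```bash
python3 - <<'E'
from h import *
d=np.load("pics/st.npy",allow_pickle=True).item()
P=ray(d,[(200+215/3.6,110+214/3.6)],.028)[0]; print("stand",P, ray(d,[(200+215/3.6,110+216/3.6)],.036))
Y=(.4582,.2898)
L(Y,.2,.3); L(Y,.06,.2); L(Y,.0045,.08); sleep(.3); command_gripper(0.0,40); rep("grip")
L(Y,.06,.08); L(Y,.15,.2); rep("lift")
L(P,.15,.3,RM); sleep(.3); L(P,.05,.15); L(P,.034,.04); print(lower(P,.033,.028,1)); rep("down")
command_gripper(1.0); sleep(.2); L(P,.2,.2); sleep(.3); c=snap("yels","wrist"); roll(c,"y",.058)
A=(.4581,.41); L(A,.2,.3,RM); sleep(.3); c=snap("ax","wrist"); rep("")
for b in blobs(c,(0,180,80),(6,255,255),60)[:3]: print("red",cen(b).round(1),cv2.contourArea(b),ray(c,[cen(b)],.095).round(4))
E
```

```text
stand [0.48830643 0.11933401] [[0.48698119 0.11932514]]
grip 37.9 [0.4583 0.2898 0.005 ] [-1.4 -0.5  4.2] 55.9 41.8
lift 39.3 [0.4578 0.2896 0.1489] [-0.1 -0.6 -2.1] 55.6 42.6
0.028999999999999998
down 42.7 [0.4884 0.1193 0.0299] [-4.  -1.4 11.5] 55.2 43.7
roll y hole [0.4882 0.1193 0.0191] outer [0.4867 0.1187 0.0294]
 46.1 [0.4584 0.4094 0.2003] [ 0.7  0.8 -0.7] 84.8 0.0
red [260.2 187.6] 205.0 [[0.4582 0.4102]]
```

```bash
python3 - <<'E'
from h import *
A=(.4582,.4101)
L(A,.11,.2); L(A,.0655,.08); sleep(.3); command_gripper(0.0,40); rep("grip")
L(A,.10,.08); L(A,.19,.2); L(DX,.19,.3,RD); sleep(.4); rep("over")
L(DX,.125,.15); rep("entry")
z=.125
while z>.066:
    z-=.003 if z>.075 else .001
    L(DX,z,.04); f=np.array(state()["ft_force"])
    if f[2]>4 or np.hypot(f[0],f[1])>8: break
rep("end")
snap("ins","side")
E
python3 -c "
import cv2
cv2.imwrite('pics/ins2.png',cv2.resize(cv2.imread('pics/ins.png')[170:320,140:340],None,fx=3,fy=3))"
```

```text
grip 48.3 [0.4583 0.4101 0.0656] [ 0.  -0.7  1.8] 22.4 39.1
over 51.8 [ 0.4933 -0.1097  0.19  ] [-0.5  0.3 -1.7] 22.9 39.2
entry 52.4 [ 0.4936 -0.1101  0.1255] [ 0.3  0.3 -1.1] 22.5 39.2
end 58.1 [ 0.4936 -0.1101  0.0686] [-0.2  0.7  4.8] 22.8 39.8
```

View pics/ins2.png

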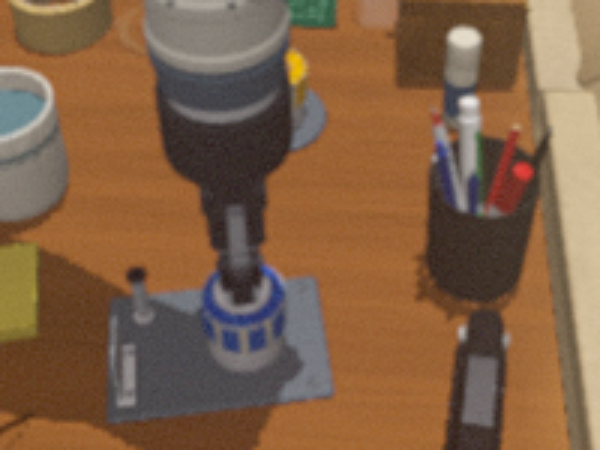

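The axle is seated: the flange sits on the blue roll at about (243,285), and it met resistance at the expected height. Now I'll release, back off and check.

```bash
python3 - <<'E'
from h import *
command_gripper(1.0); sleep(.3); L(DX,.2,.15); sleep(.3); c=snap("f","wrist"); roll(c,"b",.058); rep("")
for b in blobs(c,(0,180,80),(6,255,255),60)[:2]: print("red",ray(c,[cen(b)],.098).round(4))
L((.42,0.0),.28,.2); s=snap("fs","side"); snap("ft","top")
for b in blobs(s,(0,200,90),(4,255,255),8)[:3]: print("side red",cen(b).round(1),ray(s,[cen(b)],.098).round(4))
cv2.imwrite("pics/fin.png",cv2.resize(s["frame"][150:320,140:340],None,fx=3,fy=3))
E
```

```text
roll b hole [ 0.4963 -0.1097  0.0223] outer [ 0.4932 -0.1099  0.0267]
 60.5 [ 0.4932 -0.1099  0.1997] [ 0.2 -0.8  0.7] 84.7 0.0
red [[ 0.4938 -0.1099]]
side red [219.3 254.2] [[ 0.4943 -0.1096]]
```

View pics/fin.png

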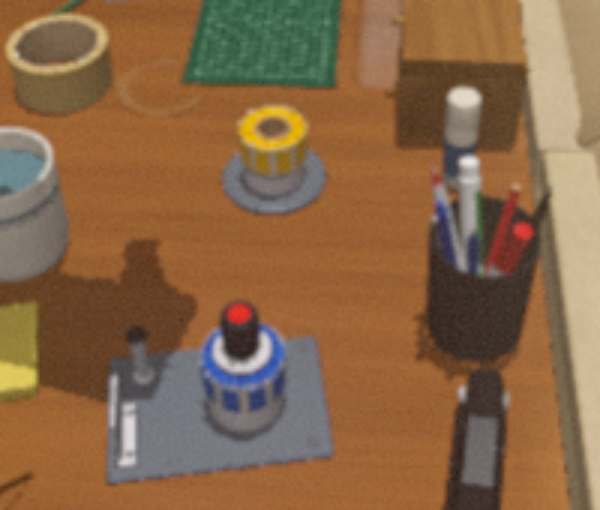

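The yellow roll lies flat on the stand at (272,140), and the blue roll is on the dispenser with the axle home, its red dot at (238,314). The dot is within 1 px of where it started, and both bystanders are in place.

```bash
python3 -c "
from workcell import *
print(job_done())"
```

```text
the job is handed in; nothing more can be done
None
```

The job is handed in after about 61 s of the 134 s allowed: the blue roll is on the dispenser with the axle fully home, the yellow roll is on the spare stand, and the pen pot and glue stick look undisturbed; no verdict was returned.

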